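Hook the dropped neck ring out from under the wire guard

TASK

A steel neck ring has dropped under the fixed wire guard on the lab bench. Take the hooked rod by its handle, reach in through the guard's open front, put the hook down into the hole of the ring and draw the ring out until about 6 cm of bare bench lies between it and the guard; then set the rod down level on the bench and let go (the hook may stay in the ring). Keep the gripper's fingers off the ring and leave the little knobbed lid under the guard where it lies.

Things in the scene. Friction and masses are not known exactly. Their poses are not given: they have to be found in the camera images.
- hook_rod: Loose rod with grey handle and down-turned steel hook, standing level on handle and hook tip (160 g, varies). Origin: on the handle's underside, at the place to grip, about 20 mm behind the balance point. x: from handle to hook, z up. Handle block: x -70 to 50 mm, 26 wide (y), 34 high (z 0-34). The similar rod without a hook, farther off, is not needed.
- hook_tip (a point): Underside of the hook, fixed to hook_rod at its x = 260, y = 0, z = 0 mm. The steel rod, 8 mm thick, runs from the handle at z = 26 mm and turns straight down here: this upright leg, 8 mm thick with 22 mm free below the rod, is the hook.
- neck_ring: Plain steel ring lying flat on the bench under the guard, loose: outer diameter 60 mm, hole 44 mm, height 12 mm, 90 g (varies). Origin: centre of its underside, z up.
- guard: Fixed steel wire guard on the robot's left: roof of thin bars, underside 110 mm above the bench, 280 mm wide (y -140 to 140), bars along both sides, grey air intake box 125 mm high closing the back at x = 95 mm. Origin: on the bench, middle of the covered area. x points inwards from open front to back, z up; the open front edge (roof and legs) is at x = -90 mm.
- lid: Solid steel lid lying on the bench under the guard beside the ring, loose, to be left alone: disc of diameter 54 mm, 12 mm high, with a knob 16 mm thick up to 26 mm. Origin: centre of its underside. It and the ring may lie either way round, centres 90 to 170 mm apart across the guard.
Mind the look-alikes: they are no part of the job. What is shaped like the neck_ring but orange is not meant.

How it is judged:
By the outcome, as a careful person would: the job done as asked, in the order asked, and still so for the second after the job is handed in, with the robot touching nothing.
It also fails if it takes over 48 s, if anything falls off the work surface, if the arm or the gripper's body presses on something with over 40 N, if the wrist force passes 120 N, or if a joint passes its speed limit or range.

ROBOT

A 6-joint arm with a two-finger parallel gripper is mounted at the origin on the work surface. World frame = base frame: x ahead of the robot, y to its left, z up, the work surface at z = 0. Lengths are in m, angles in rad, forces in N, time in s.
With the tool pointing down it reaches from about 0.3 to 0.75 m from the base axis. Payload 8.5 kg.
Tool frame: the origin (TCP) lies midway between the tips of the shut fingers; the grasp point (between the pads) lies arm.grasp_offset behind it (arm.grasp_offset is the distance from the TCP to the grasp point, in m); z points along the fingers, y is the direction in which the jaws open and shut (so a half turn about z gives the same grasp; the last joint's range is limited). The gripper opens to 88 mm and grips with 3 to 60 N. Pads are 18 mm wide; open, the fingers measure 123 mm over their backs; the gripper's body (75 mm by 187 mm) begins 45 mm behind the grasp point.
Start: joints at [1.109, 0.381, 1.297, -0, 1.464, -0.215], TCP at [0.134, 0.533, 0.239] pointing down, gripper open.
Joint ranges: [-3.11, 3.11], [-0.89, 2.33], [0.22, 2.48], [-1.42, 4.56], [0.17, 2.85], [-2.88, 2.88]. Speed limits (rad/s): [2.39, 2.39, 3.14, 3.14, 3.14, 3.14].

INTERFACE

Orientations are given as a rotation vector (axis times angle).
In Python, from rig import arm gives the robot as it stands. Calls block until the motion is done:
- arm.move_to(position, orientation): joint-space move of the TCP to a pose.
- arm.movel(position, orientation=None, vel=0.15, guard=None): straight line of the TCP; orientation=None keeps the orientation; vel is the mean speed in m/s. With guard (N) it stops when the force on the tool has changed by that much, and returns True; else False.
- arm.move_j(angles): joint-space move.
- arm.set_gripper(opening): opening from 0.0 (shut) to 1.0 (fully open); the grip force is fixed at half the most; returns when the fingers have stopped.
- arm.pause(seconds).
- arm.ik(position, orientation): joint angles nearest the present ones, or None.
- arm.sense(): the state.
- arm.read_camera(name): name is "side" or "top"; returns the picture (384x512x3 uint8, red, green, blue); there is no depth.
- arm.camera_params(name): a dict with "vertical_fov" (degrees; the focal length in pixels is half the picture's height over the tangent of half this angle, whatever the lens; pixels are square), "cx", "cy" (the principal point, pixels), "R" (3x3) and "t" (3): a world point X has camera coordinates R X + t. Camera axes: x right, y down, z forward; pixel columns grow to the right and rows downward; lengths in m; the calibration is good to about 2 mm. A picture is of the moment at which its call begins. camera_params takes no time and is no camera call.
A pose or a line that the arm cannot do raises arm.Unreachable and nothing moves.
- arm.sign_off(): hands the job in, once; it reports no verdict.
The state is a dict: "time": time; "qpos": joint angles; "joint_velocities": joint speeds; "joint_efforts": joint torques, N m; "eef_pos": TCP position; "tcp_rot": TCP orientation; "contact_force": force on the tool from outside, world axes, zero at the start; "wrist_torque": the same for the moment, N m; "gripper_width": opening from 0.0 (shut) to 1.0 (fully open).
Only numpy, scipy, OpenCV 4.12 (cv2) and the standard library are available. Lean on these libraries where they do the work, as an engineer would, in place of code of your own. Each camera call takes 0.05 s, during which the arm holds its last target.

## Working session

There is one attempt and no reset: what is moved stays moved. The work goes in short steps, each a Python script; the robot and the scene stay as the last script left them, time stands still between calls to the robot, and variables do not carry over. Pictures are saved under pics/ and viewed, and the job is handed in when it is done.

```bash
ls; mkdir -p pics; python3 - <<'E'
from rig import arm
import cv2
for n in("side","top"):
    im=arm.read_camera(n); cv2.imwrite(f"pics/{n}0.png",im[:,:,::-1]); 
    p=arm.camera_params(n);print(n,p, -p["R"].T@p["t"] if hasattr(p["R"],"T") else "")
s=arm.sense();print(s["time"],s["tcp_rot"],s["eef_pos"],arm.grasp_offset)
E
```

```text
pics
side {'vertical_fov': 47.224439557784194, 'cx': 257.645206010138, 'cy': 197.5741077594518, 'R': array([[-0.98570656, -0.16830779,  0.00742075],
       [-0.12120507,  0.67787543, -0.7251167 ],
       [ 0.11701245, -0.71565172, -0.68858601]]), 't': array([0.59663611, 0.02503137, 1.068119  ])} [0.46615884 0.84785156 0.74921498]
top {'vertical_fov': 54.24859056363135, 'cx': 259.97225727208706, 'cy': 188.5065185686127, 'R': array([[-0.1359916 , -0.99069711, -0.00505237],
       [-0.97062238,  0.13425425, -0.1996697 ],
       [ 0.19849049, -0.02224946, -0.97985024]]), 't': array([0.15896326, 0.56036168, 0.94125871])} [0.37868635 0.103196   1.03498296]
0.1 [-3.86608563e-01 -3.11731569e+00  1.85612937e-03] [0.13426212 0.53312394 0.23821441] 0.0187
```

View pics/side0.png

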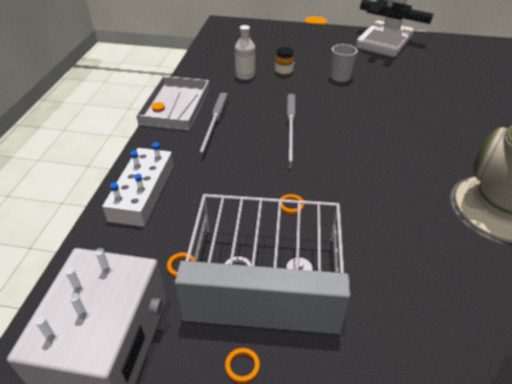

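View pics/top0.png

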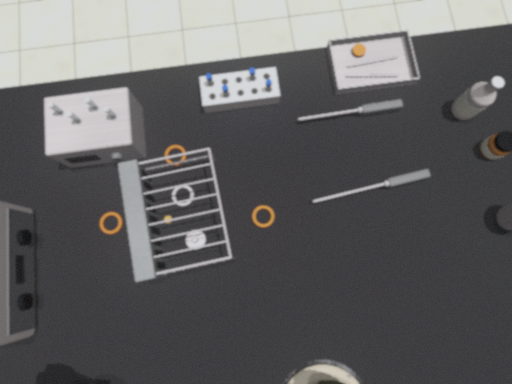

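```bash
python3 - <<'E'
import cv2
t=cv2.imread("pics/top0.png");s=cv2.imread("pics/side0.png")
cv2.imwrite("pics/tz1.png",cv2.resize(t[135:285,105:285],None,fx=4,fy=4,interpolation=cv2.INTER_CUBIC)[:, :])
cv2.imwrite("pics/tz2.png",cv2.resize(t[90:215,290:440],None,fx=4.5,fy=4.5,interpolation=cv2.INTER_CUBIC))
cv2.imwrite("pics/sz1.png",cv2.resize(s[80:180,190:320],None,fx=6,fy=6,interpolation=cv2.INTER_CUBIC))
cv2.imwrite("pics/sz2.png",cv2.resize(s[185:335,165:360],None,fx=4,fy=4,interpolation=cv2.INTER_CUBIC))
E
```

```text
(no output)
```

View pics/tz1.png

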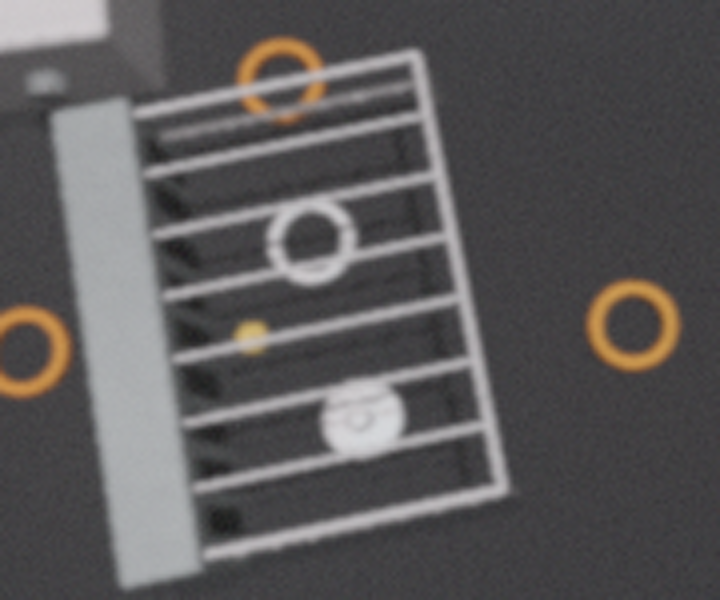

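View pics/tz2.png

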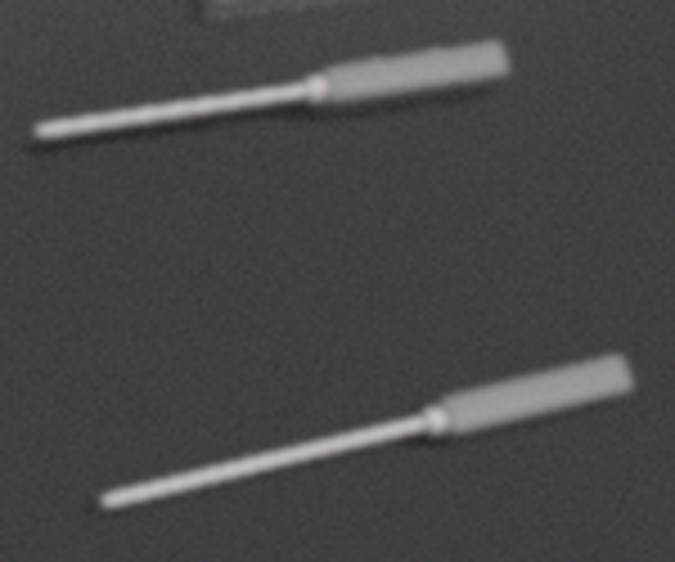

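View pics/sz1.png

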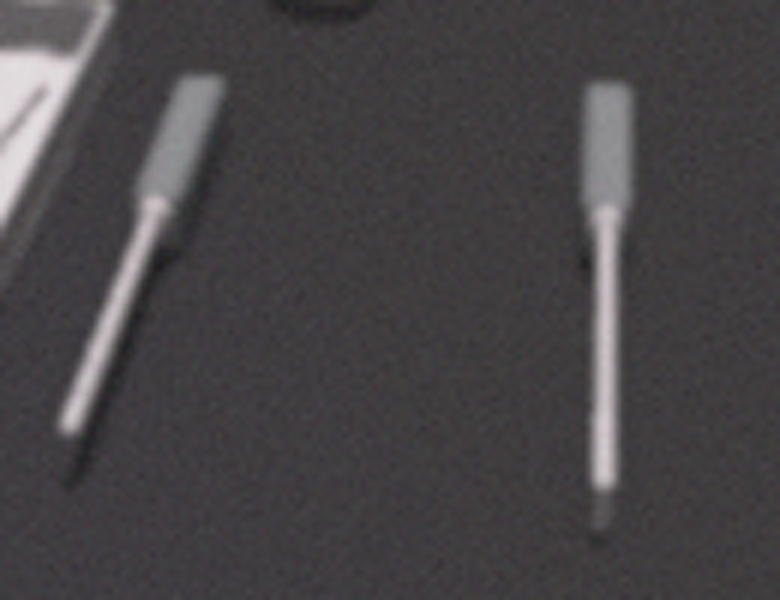

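View pics/sz2.png

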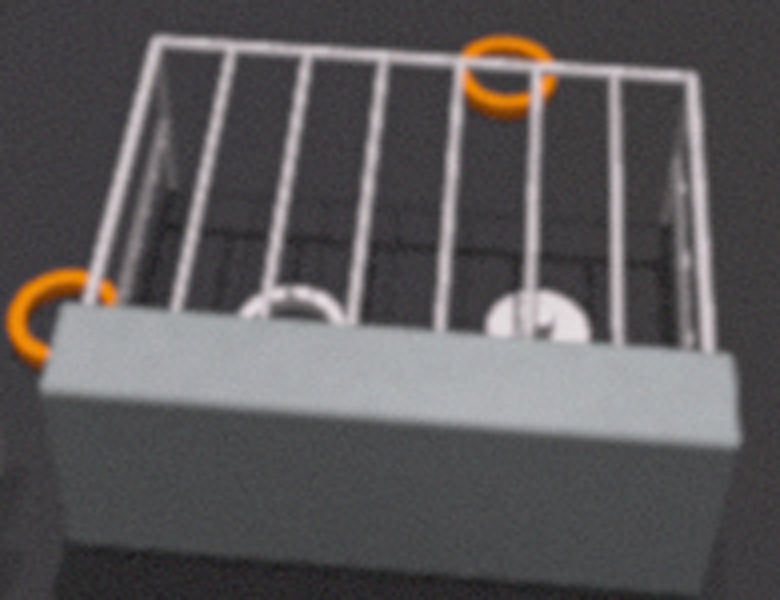

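```bash
cat > h.py <<'E'
import numpy as np,cv2
from rig import arm
def ray(n,uv,z):
    p=arm.camera_params(n);R=np.array(p["R"]);t=np.array(p["t"]);f=192/np.tan(np.radians(p["vertical_fov"]/2))
    C=-R.T@t;d=R.T@np.array([(uv[0]-p["cx"])/f,(uv[1]-p["cy"])/f,1]);return C+d*(z-C[2])/d[2]
def proj(n,X):
    p=arm.camera_params(n);f=192/np.tan(np.radians(p["vertical_fov"]/2));c=np.array(p["R"])@X+p["t"]
    return np.array([p["cx"]+f*c[0]/c[2],p["cy"]+f*c[1]/c[2]])
def blobs(im,box,thr=110,minA=15):
    x0,y0,x1,y1=box;g=cv2.cvtColor(im,cv2.COLOR_BGR2GRAY)[y0:y1,x0:x1]
    n,l,s,c=cv2.connectedComponentsWithStats((g>thr).astype(np.uint8))
    out=[]
    for i in range(1,n):
        if s[i,4]>=minA:
            ys,xs=np.nonzero(l==i);out.append((s[i],c[i]+[x0,y0],np.c_[xs+x0,ys+y0].astype(np.float32)))
    return out
E
python3 - <<'E'
from h import *
np.set_printoptions(precision=4,suppress=True)
t=cv2.imread("pics/top0.png");s=cv2.imread("pics/side0.png")
for n,im,box in(("top",t,(308,165,440,210)),("side",s,(275,90,305,175))):
    for st,c,p in blobs(im,box,95,60):
        m=p.mean(0);u=np.linalg.svd(p-m,full_matrices=False)[2][0];k=(p-m)@u
        print(n,st,m,"ends",m+u*k.min(),m+u*k.max())
        for e in(k.min(),k.max()): print("  z30",ray(n,m+u*e,.030),"z34",ray(n,m+u*e,.034))
f=[(105+418/4,135+55/4),(105+503/4,135+492/4)]
F=[ray("top",q,.114) for q in f];print("front",F,np.linalg.norm(F[0]-F[1]))
fs=[(165+155/4,185+40/4),(165+697/4,185+75/4)]
F2=[ray("side",q,.114) for q in fs];print("front side",F2,np.linalg.norm(F2[0]-F2[1]))
# ring
g=cv2.cvtColor(t,cv2.COLOR_BGR2GRAY)
e=(105+312/4-.4,135+240/4-.4);print("ring",ray("top",e,.008))
l=(105+363/4-.4,135+419/4-.4);print("lid",ray("top",l,.012))
print("orange front",ray("top",(263,216),.008))
E
```

```text
top [  4   4 119  34 758] [380.4367 184.1029] ends [429.7163 171.8584] [312.0251 201.1012]
  z30 [ 0.5646 -0.3892  0.03  ] z34 [ 0.5638 -0.3873  0.034 ]
  z30 [ 0.5283 -0.0549  0.03  ] z34 [ 0.5277 -0.0543  0.034 ]
side [ 12   4   8  68 368] [290.4756 123.0054] ends [290.7356  93.9708] [290.1352 161.0102]
  z30 [ 0.5654 -0.3878  0.03  ] z34 [ 0.5649 -0.381   0.034 ]
  z30 [ 0.5282 -0.0511  0.03  ] z34 [ 0.5279 -0.0461  0.034 ]
front [array([0.6861, 0.1964, 0.114 ]), array([0.4051, 0.1756, 0.114 ])] 0.28178157898250805
front side [array([0.6874, 0.1999, 0.114 ]), array([0.4044, 0.1762, 0.114 ])] 0.2840249943995136
ring [0.5991 0.2961 0.008 ]
lid [0.4705 0.2728 0.012 ]
orange front [0.509  0.0821 0.008 ]
```

```bash
cat >> h.py <<'E'
from scipy.spatial.transform import Rotation as Ro
def ori(u,s=1):
    x=s*np.array([u[0],u[1],0])/np.hypot(u[0],u[1]);z=np.array([0,0,-1.]);return Ro.from_matrix(np.c_[x,np.cross(z,x),z]).as_rotvec()
U=np.array([-.0355,.3324,0]);U/=np.linalg.norm(U)   # rod direction at start
O=np.array([.5638,-.3873,0])+.07*U                   # rod origin
N=np.array([-.0785,.9969,0]); RING=np.array([.5991,.2961,0])
E
python3 - <<'E'
from h import *
np.set_printoptions(precision=3,suppress=True)
print("O",O)
A=RING-.26*N; B=A-.25*N; C=A-.215*N
for s in(1,-1):
    for P,u,z in((O,U,.12),(O,U,.005),(O,U,.05),(B,N,.05),(A,N,.05),(A,N,.005),(C,N,.005)):
        print(s,P,z,arm.ik(P+[0,0,z],ori(u,s)))
for z in(.03,.034):
  pass
print(proj("side",O+[0,0,.034]),proj("side",O+.26*U),proj("top",O+.26*U))
E
```

```text
O [ 0.556 -0.318  0.   ]
1 [ 0.556 -0.318  0.   ] 0.12 [-0.703  0.636  1.203 -0.     1.303 -0.81 ]
1 [ 0.556 -0.318  0.   ] 0.005 [-0.703  0.769  1.31  -0.     1.062 -0.81 ]
1 [ 0.556 -0.318  0.   ] 0.05 [-0.703  0.712  1.277 -0.     1.153 -0.81 ]
1 [ 0.639 -0.212  0.   ] 0.05 [-0.496  0.761  1.166 -0.     1.214 -0.575]
1 [0.62  0.037 0.   ] 0.05 [-0.131  0.684  1.341 -0.     1.117 -0.21 ]
1 [0.62  0.037 0.   ] 0.005 [-0.131  0.743  1.375 -0.     1.024 -0.21 ]
1 [ 0.636 -0.177  0.   ] 0.005 [-0.451  0.796  1.244 -0.     1.101 -0.529]
-1 [ 0.556 -0.318  0.   ] 0.12 [-0.703  0.636  1.203 -0.     1.303  2.332]
-1 [ 0.556 -0.318  0.   ] 0.005 [-0.703  0.769  1.31  -0.     1.062  2.332]
-1 [ 0.556 -0.318  0.   ] 0.05 [-0.703  0.712  1.277 -0.     1.153  2.332]
-1 [ 0.639 -0.212  0.   ] 0.05 [-0.496  0.761  1.166 -0.     1.214  2.567]
-1 [0.62  0.037 0.   ] 0.05 None
-1 [0.62  0.037 0.   ] 0.005 None
-1 [ 0.636 -0.177  0.   ] 0.005 [-0.451  0.796  1.244 -0.     1.101  2.612]
[291.131 104.81 ] [289.639 167.915] [312.094 202.531]
```

```bash
python3 - <<'E'
from h import *
o=ori(U)
arm.move_to(O+[0,0,.13],o)
arm.movel(O+[0,0,.007],o,vel=.12,guard=15)
print(arm.sense()["eef_pos"],arm.sense()["time"])
arm.set_gripper(0.0)
s=arm.sense();print(s["gripper_width"]*88,s["contact_force"])
arm.movel(O+[0,0,.047],o,vel=.08)
s=arm.sense();print(s["eef_pos"],s["contact_force"],s["wrist_torque"],s["gripper_width"]*88,s["time"])
for n in("side","top"):
    im=arm.read_camera(n)[:,:,::-1].copy();cv2.imwrite(f"pics/{n}1.png",im)
a=cv2.imread("pics/side1.png")[70:190,200:400];b=cv2.imread("pics/top1.png")[130:250,290:490]
cv2.imwrite("pics/l1.png",cv2.resize(np.vstack([a,b]),None,fx=2.5,fy=2.5,interpolation=cv2.INTER_CUBIC)[:600])
print("expect tip top", [proj(n,O+.264*U+[0,0,.070]) for n in("side","top")],[proj(n,O+.26*U+[0,0,.040]) for n in("side","top")])
E
```

```text
[ 0.55670359 -0.31798483  0.00778295] 4.6083
25.890782810398417 [-0.04550937 -0.0305199   0.84044915]
[ 0.55622848 -0.31757432  0.04693786] [ 0.17886477 -0.34440673 -1.77588321] [-0.05361335  0.05021802  0.01960999] 25.701802922438688 6.2167
expect tip top [array([291.20231846, 147.75685035]), array([314.13392116, 198.5264437 ])] [array([290.52266863, 156.07370223]), array([314.04523933, 200.10745965])]
```

View pics/l1.png

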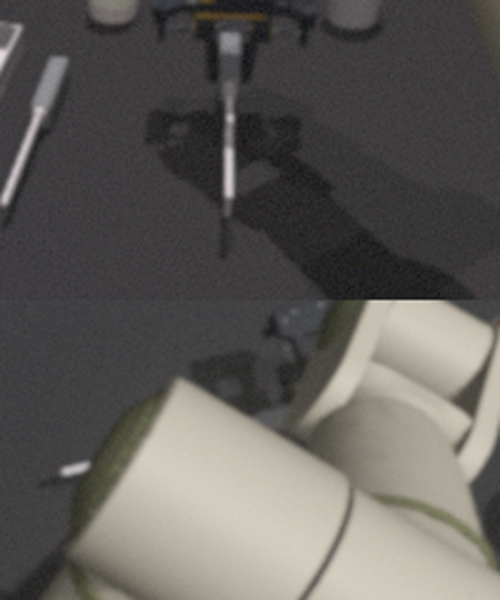

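```bash
python3 - <<'E'
from h import *
o=ori(N);A=RING-.26*N
arm.movel(A-.25*N+[0,0,.047],o,vel=.12)
arm.movel(A+[0,0,.047],o,vel=.12,guard=8)
s=arm.sense();print(s["eef_pos"],s["contact_force"],s["time"])
for n in("side","top"):
    im=arm.read_camera(n)[:,:,::-1].copy();cv2.imwrite(f"pics/{n}2.png",im)
a=cv2.imread("pics/side2.png")[180:290,165:365];b=cv2.imread("pics/top2.png")[135:265,105:305]
cv2.imwrite("pics/l2.png",cv2.resize(np.vstack([a,b]),None,fx=2.5,fy=2.5,interpolation=cv2.INTER_CUBIC)[:600])
print([proj(n,RING+.004*N+[0,0,.070]) for n in("side","top")],[proj(n,RING+[0,0,.040]) for n in("side","top")])
E
```

```text
[0.61958133 0.03645878 0.04698295] [ 1.67080899e-01  1.37432342e-03 -1.63456949e+00] 9.8167
[array([235.77600314, 250.32625455]), array([176.20126183, 190.59121733])] [array([236.41691274, 258.23514896]), array([180.1411909 , 192.43336108])]
```

View pics/l2.png

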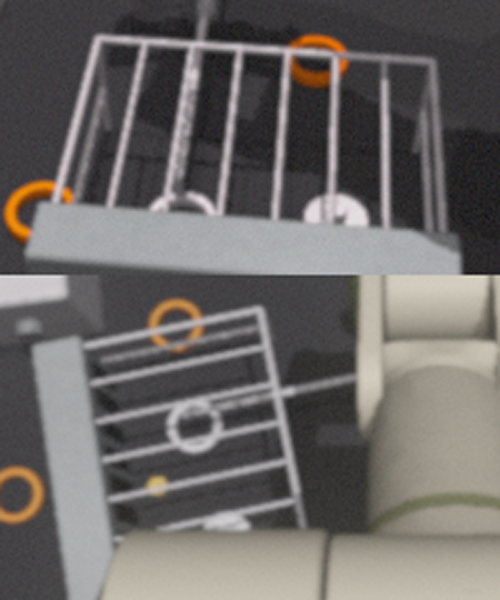

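```bash
python3 - <<'E'
import cv2,numpy as np
a=cv2.imread("pics/side2.png")[235:275,215:265];b=cv2.imread("pics/top2.png")[170:210,160:210]
cv2.imwrite("pics/z2.png",cv2.convertScaleAbs(cv2.resize(np.hstack([a,b]),None,fx=8,fy=8,interpolation=cv2.INTER_CUBIC),alpha=1.4))
E
```

```text
(no output)
```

View pics/z2.png

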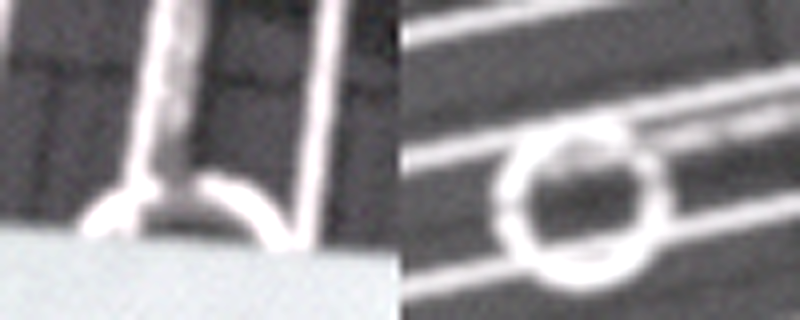

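```bash
python3 - <<'E'
from h import *
o=ori(N);A=RING-.26*N
g=arm.movel(A+[0,0,.0095],o,vel=.05,guard=5)
s=arm.sense();print(g,s["eef_pos"],s["contact_force"],s["wrist_torque"],s["time"])
# draw part way
g=arm.movel(A-.06*N+[0,0,.0095],o,vel=.05,guard=25)
s=arm.sense();print(g,s["eef_pos"],s["contact_force"],s["wrist_torque"],s["time"])
for n in("side","top"):
    im=arm.read_camera(n)[:,:,::-1].copy();cv2.imwrite(f"pics/{n}3.png",im)
a=cv2.imread("pics/side3.png")[180:290,165:365];b=cv2.imread("pics/top3.png")[135:265,105:305]
cv2.imwrite("pics/l3.png",cv2.resize(np.vstack([a,b]),None,fx=2.5,fy=2.5,interpolation=cv2.INTER_CUBIC)[:600])
E
```

```text
False [0.6197138  0.03689207 0.00975117] [ 0.2389201  -0.48910164 -1.45746036] [-0.11960885  0.06839967  0.00481887] 10.8167
False [ 0.62417225 -0.02266846  0.00949337] [ 0.18741568  0.2834797  -1.68108385] [-0.15664619  0.05191493  0.00781829] 12.1667
```

View pics/l3.png

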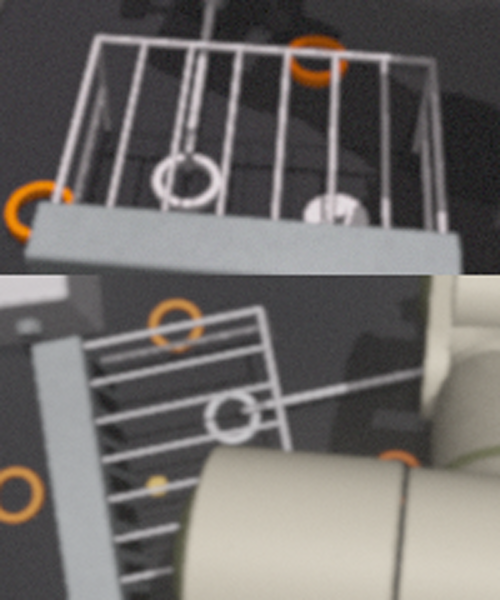

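```bash
python3 - <<'E'
from h import *
o=ori(N);A=RING-.26*N
g=arm.movel(A-.21*N+[0,0,.0095],o,vel=.06,guard=25)
s=arm.sense();print(g,s["eef_pos"],s["contact_force"],s["time"])
for n in("side","top"):
    im=arm.read_camera(n)[:,:,::-1].copy();cv2.imwrite(f"pics/{n}4.png",im)
a=cv2.imread("pics/side4.png")[100:260,165:365]
cv2.imwrite("pics/l4.png",cv2.resize(a,None,fx=3.5,fy=3.5,interpolation=cv2.INTER_CUBIC))
b=cv2.imread("pics/top4.png")[135:265,185:385]
cv2.imwrite("pics/l4t.png",cv2.resize(b,None,fx=3.5,fy=3.5,interpolation=cv2.INTER_CUBIC))
print(proj("side",RING-.192*N+[0,0,.008]),proj("top",RING-.192*N+[0,0,.008]))
E
```

```text
False [ 0.63601576 -0.17234543  0.00952162] [ 0.23666553 -0.2297848  -1.34184164] 14.9167
[246.73523613 204.10708714] [249.89168389 180.20980804]
```

View pics/l4.png

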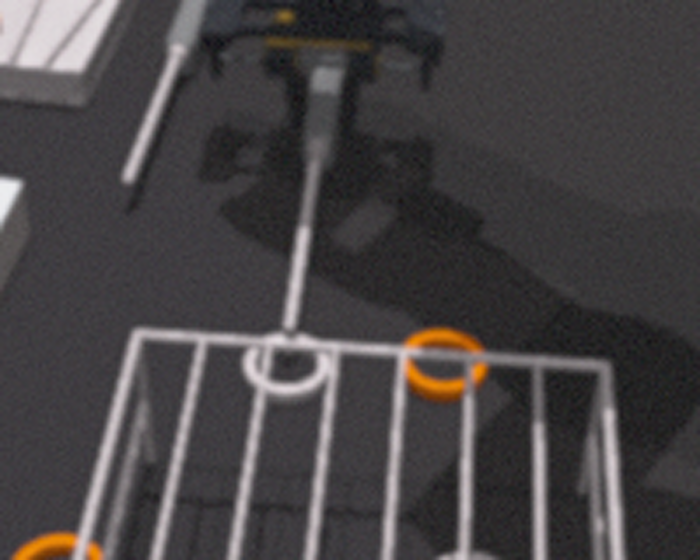

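View pics/l4t.png

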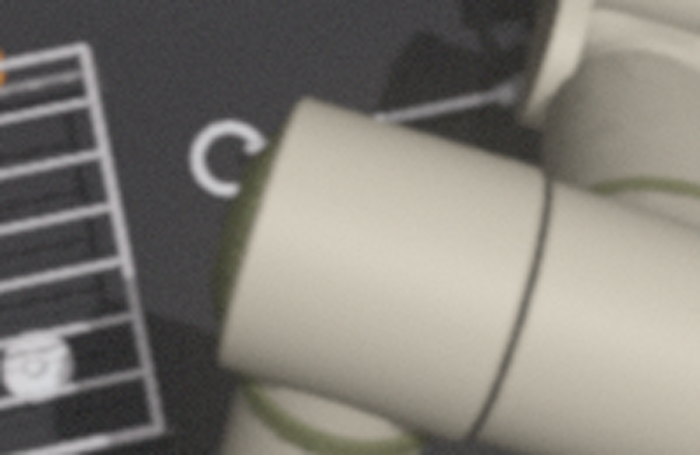

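```bash
python3 - <<'E'
from h import *
o=ori(N);A=RING-.26*N;C=A-.2145*N
arm.movel(C+[0,0,.0095],o,vel=.04,guard=25)
g=arm.movel(C+[0,0,.0065],o,vel=.01,guard=2.5)
s=arm.sense();print(g,s["eef_pos"],s["contact_force"],s["time"])
arm.pause(.3);arm.set_gripper(0.6);arm.pause(.3)
s=arm.sense();print(s["gripper_width"]*88,s["contact_force"])
arm.movel(C+[0,0,.16],o,vel=.12)
arm.move_j([-1.6]+list(arm.sense()["qpos"][1:]))
s=arm.sense();print(s["contact_force"],s["time"])
for n in("side","top"):
    im=arm.read_camera(n)[:,:,::-1].copy();cv2.imwrite(f"pics/{n}5.png",im)
a=cv2.imread("pics/side5.png")[90:260,165:365]
cv2.imwrite("pics/l5.png",cv2.resize(a,None,fx=3.5,fy=3.5,interpolation=cv2.INTER_CUBIC))
b=cv2.imread("pics/top5.png")[125:265,185:405]
cv2.imwrite("pics/l5t.png",cv2.resize(b,None,fx=3.5,fy=3.5,interpolation=cv2.INTER_CUBIC))
E
```

```text
True [ 0.63639062 -0.17695559  0.0069676 ] [-0.58058154  0.2877818   5.9723215 ] 15.5917
52.340697321492584 [-0.61848164  0.63245667 -0.51840414]
[-0.08812546  0.20065106  0.35184848] 20.7417
```

View pics/l5.png

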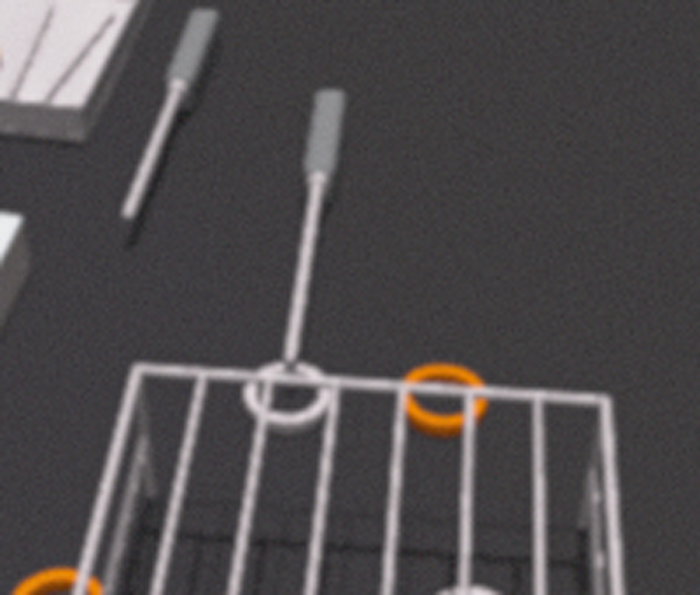

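View pics/l5t.png

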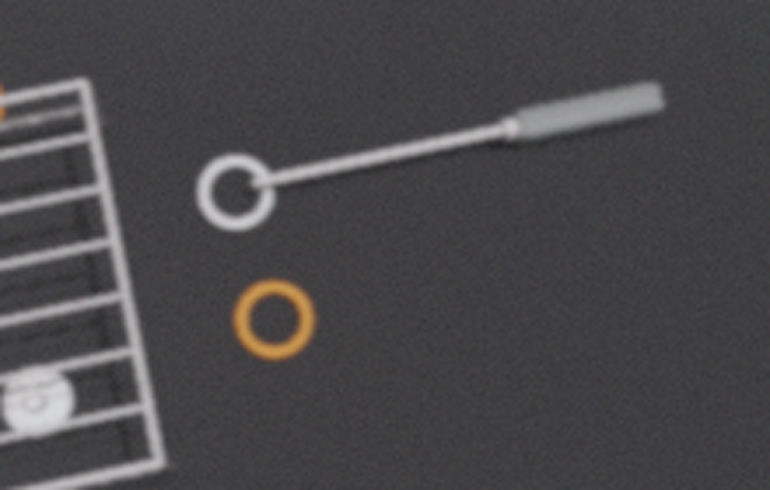

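Next I measure the gap, check the rod is level, and check the lid's place.

```bash
python3 - <<'E'
from h import *
np.set_printoptions(precision=4,suppress=True)
r=ray("top",(185+236/3.5-.4,125+192/3.5-.4),.008);M=np.array([.546,.187,0])
rs=ray("side",(165+287/3.5-.4,90+394/3.5-.4),.008)
for q in(r,rs): print("ring",q,"gap",-(q-M)@N-.03)
print("lid",ray("top",(185+37/3.5-.4,125+401/3.5-.4),.012),"was .4705 .2728")
for n in("top","side"):
    im=cv2.imread(f"pics/{n}5.png")
    st,c,p=max(blobs(im,(262,145,385,185) if n=="top" else (243,105,270,193),95,60),key=lambda b:b[0][4])
    m=p.mean(0);u=np.linalg.svd(p-m,full_matrices=False)[2][0];k=(p-m)@u
    for e in(k.min(),k.max()): print(n,m+u*e,ray(n,m+u*e,.03),ray(n,m+u*e,.034))
E
```

```text
ring [0.6155 0.0985 0.008 ] gap 0.06371922756168298
ring [0.6157 0.0982 0.008 ] gap 0.06403684590272657
lid [0.471  0.2732 0.012 ] was .4705 .2728
top [373.6279 151.3276] [ 0.6437 -0.248   0.03  ] [ 0.6426 -0.2466  0.034 ]
top [260.339 176.535] [0.6155 0.0748 0.03  ] [0.6145 0.0749 0.034 ]
side [259.2484 114.8841] [ 0.6436 -0.2516  0.03  ] [ 0.6427 -0.2455  0.034 ]
side [247.3259 192.2045] [0.616  0.0862 0.03  ] [0.6152 0.0905 0.034 ]
```

```bash
python3 - <<'E'
from h import *
s=arm.sense();print(s["time"],abs(s["joint_velocities"]).max());print(arm.sign_off())
E
```

```text
20.8417 0.0032902187216821387
the job is handed in; nothing more can be done
None
```

I drew the neck ring out from under the guard with the hooked rod, set the rod down level on the bench and let go. The job was handed in at 20.8 s, with the arm clear of everything.

- **Gap:** the ring lies about 64 mm (both cameras) from the axis of the guard's front bar. That leaves roughly 60 mm of bare bench to the bar's outer face, good to a few millimetres.
- **Rod:** in the top view its ends match a level rod standing on handle and hook, with the hook still in the ring. In the side view the rod's tip blends with the ring, so that end could not be measured there.
- **Lid:** it is within 1 mm of where it started.
- **Other limits:** the fingers touched only the handle. The largest force I read was about 6 N, as the rod touched the bench. In the last pictures the orange ring beside the path lies where it did before.

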